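Drive the seized spindle out of a decorating-turntable stand

TASK

The spindle is seized in the collar of the decorating turntable's stand. Take the long thin steel drift from the tool block, set its end on the spindle in the collar's bore from above and drive the spindle right out through the underside, then put the drift back, standing in the same well of the block that it came from.

Things in the scene. Friction and masses are not known exactly. Their poses are not given: they have to be found in the camera images.
- drift: The drift: plain round steel rod, 14 mm thick, 150 mm long, flat ends, 150 g, standing loose and upright in one of the block's wells; the tallest and thinnest tool there. The others are bystanders: a stubby steel punch (24 mm thick, 90 tall) and a scraper (120 tall, wooden handle down, thin steel tip up). Origin: centre of its lower end; z up along the rod.
- block: Wooden tool block, fixed: 70 mm (x) by 220 mm (y) by 60 mm high, with three square wells, 30 by 30 mm and 50 mm deep (floor 10 mm above the bench), at y = -70, 0 and +70 mm. Which well holds which tool varies. Origin: centre of its underside; z up.
- stand: Turntable stand, fixed: dark base disc (144 mm wide, 8 mm thick), three thin pillars and on them a thick grey collar, 104 mm in diameter, reaching from 68 to 104 mm above the bench, with an upright through-bore of 30 mm diameter in its middle. Origin: centre of its underside, on the bore's axis; z up.
- spindle (a joint): How far down (m) the seized spindle has gone: a steel pin, 28 mm wide, 50 mm long, in the bore. At 0 its upper end is level with the collar's top. Starts at 0.005 to 0.010; at 0.036 the upper end leaves the collar's underside; at 0.046 it stands on the base disc and stops hard. Tight all the way: about 9 N to move, plus 40 N per m/s; stays where left.
There are look-alikes about, which are no part of the job. Of the things that look like the stand, take the one that is nearest to the robot's base at the start.

How it is judged:
By the outcome, as a careful person would: the job done as asked, in the order asked, and still so for the second after the job is handed in, with the robot touching nothing.
It also fails if it takes over 48 s, if anything falls off the work surface, if the arm or the gripper's body presses on something with over 40 N, if the wrist force passes 120 N, or if a joint passes its speed limit or range.

ROBOT

A 7-joint arm with a two-finger parallel gripper is mounted at the origin on the work surface. World frame = base frame: x ahead of the robot, y to its left, z up, the work surface at z = 0. Lengths are in m, angles in rad, forces in N, time in s.
With the tool pointing down it reaches from about 0.4 to 0.85 m from the base axis. Payload 10.4 kg.
Tool frame: the origin (TCP) lies between the finger pads; the fingertips stand 22 mm ahead of it and the grasp point (between the pads) lies 3 mm ahead of it; z points along the fingers, y is the line along which they close (so a half turn about z gives the same grasp; the last joint's range is limited). The gripper opens to 85 mm and grips with 20 to 120 N. Pads are 22 mm wide; open, the fingers measure 114 mm over their backs; the gripper's body (76 mm by 85 mm) begins 54 mm behind the grasp point. The pads swing forward as they close: fully open they stand 13 mm farther back than shut.
Start: joints at [-1.188, 0.332, -0.065, 1.46, 0.022, 1.35, -0.088], TCP at [0.247, 0.574, 0.253] pointing down, gripper open.
Joint ranges: [-2.6, 2.6], [-0.5, 2.12], [-1.47, 1.34], [0.16, 2.42], [-1.27, 4.41], [0.06, 2.06], [-2.6, 2.6]. Speed limits (rad/s): [2.22, 2.22, 2.79, 2.79, 3.14, 3.14, 3.14].

INTERFACE

Orientations are given as a unit quaternion [x, y, z, w].
In Python, from workcell import manip, camera, ticket, boxes_of, outline_of gives the robot as it stands.
- The arm moves only by the tool carry_out, never from a script. Its argument "deltas" is a list of rows, each a list of 5 numbers: the shift along the tool's x, y, z as a fraction of full scale, then the turn about the tool's z as a fraction of full scale, then the opening, from -1 (shut) to 1 (fully open), so that 0 is half open. In form: [[tx, ty, tz, spin, gripper], ...]. A call has 1 to 20 rows; each row is the pose to reach, as a shift and turn from the pose commanded when the call began, along the tool's axes at that moment; what a row does not reach only later rows make up. Full scale, the value 1, is 150 mm for a shift and 30 degrees for a turn. A row lasts 1/8 s, in which the tool goes at most 62.5 mm and 10.7 degrees, less where a joint would pass 70% of its speed; a pose out of reach is approached as far as the arm can. A call with a number of a shift or a turn outside -1 to 1 is refused whole. A call with a gripper value outside its range is refused whole. The fingers move at their own pace and stop on an object; "force" is the grip in N (left out, the last holds). Time passes only in rows, so rows that repeat a pose let the fingers close. It gives the time, the measured TCP pose, the force, the opening and the grip force at its end, in the units of the state.
- manip.get_obs(): the state, without advancing time (a new reading comes with each control period).
- camera(name): name is "scene" or "top" or "wrist"; returns a dict with "img" (420x560x3 uint8, red, green, blue), "depth" (420x560 float32, m along the optical axis (not along the pixel's ray), 0 where there is no reading), "vertical_fov" (degrees; the focal length in pixels is half the picture's height over the tangent of half this angle, whatever the lens; pixels are square), "cx", "cy" (the principal point, pixels), "R" (3x3) and "t" (3): a world point X has camera coordinates R X + t. Camera axes: x right, y down, z forward; pixel columns grow to the right and rows downward; lengths in m; the calibration is good to about 2 mm. A picture is of the moment at which its call begins.
- ticket.hand_in(): hands the job in; it is judged then, once.
Trained networks look in a picture, given as the dict that the camera call returned (one of the last four; its "shot" number tells which), for a name from the list of things; names that differ only in an ending like _2 or _b are one class to them, and where a whole thing is asked for, a point or a joint stands for the part that bears it (a point fixed in the world has none). Each returns a list of dicts, best first, with "conf" (0 to 1); they miss things now and then, are a little off and sometimes report something else, mostly with a low value. They report only what shows in the picture. A call takes as long as a camera call. They do not tell look-alikes from the thing itself.
- boxes_of(query, picture): "position" ([x, y, z] in m, in world coordinates, good to about 4 mm: the middle of the surface that is visible of it).
- outline_of(query, picture): "region" (420x560 bool, what is visible of it).
The state is a dict: "clock": time; "joint_pos": joint angles; "joint_velocities": joint speeds; "tau": joint torques, N m; "position": TCP position; "ee_rot": TCP orientation; "ft_force": force on the tool from outside, world axes, zero at the start; "torque": the same for the moment, N m; "grip_width": opening from 0.0 (shut) to 1.0 (fully open); "grasp_force": force on a finger pad.
Only numpy, scipy, OpenCV 4.12 (cv2) and the standard library are available. Lean on these libraries where they do the work, as an engineer would, in place of code of your own. Each camera call takes 0.05 s, during which the arm holds its last target. There are 200 camera calls.

## Working session

There is one attempt and no reset: what is moved stays moved. The work goes in short steps, Python scripts to look and compute and a tool call to move; the robot and the scene stay as the last step left them, time stands still between calls to the robot, and variables do not carry over. Pictures are saved under pics/ and viewed, at most 10 in all, crops included, and the job is handed in when it is done.

Besides the shell and the picture viewer there is one more tool, called after ">>>" in YAML: its name, and indented under it one key for each argument. carry_out: Moves the arm, as the interface text tells. Its arguments: {"type":"object","properties":{"deltas":{"type":"array","items":{"type":"array","items":{"type":"number"}}},"force":{"type":"number"}},"required":["deltas"]}

```bash
mkdir -p pics; cat > h.py <<'E'
import numpy as np, cv2
from workcell import manip, camera, ticket, boxes_of, outline_of
def cloud(p):
    f=p["img"].shape[0]/2/np.tan(np.radians(p["vertical_fov"])/2)
    v,u=np.mgrid[:420,:560]; d=p["depth"]
    X=np.stack([(u-p["cx"])/f*d,(v-p["cy"])/f*d,d],-1)
    return (X-p["t"])@p["R"]
def pix(p,X):
    f=210/np.tan(np.radians(p["vertical_fov"])/2); c=p["R"]@np.array(X)+p["t"]
    return np.round([p["cx"]+f*c[0]/c[2],p["cy"]+f*c[1]/c[2]]).tolist()
def save(n,im): cv2.imwrite("pics/"+n,im[...,::-1])
E
python3 - <<'E'
from h import *
o=manip.get_obs(); print({k:np.round(o[k],3).tolist() for k in o})
ps={n:camera(n) for n in("scene","top")}
save("a.png",np.vstack([ps["scene"]["img"],ps["top"]["img"]])[:, :] if 0 else cv2.resize(np.hstack([ps["scene"]["img"],ps["top"]["img"]]),(800,300)))
for n,p in ps.items():
    for q in("drift","block","stand","spindle"):
        for b in boxes_of(q,p): print(n,q,round(b["conf"],2),np.round(b["position"],3),pix(p,b["position"]))
E
```

```text
{'clock': 0.0, 'joint_pos': [-1.188, 0.333, -0.065, 1.461, 0.022, 1.35, -0.089], 'joint_velocities': [0.001, 0.0, -0.0, 0.001, 0.0, 0.001, -0.002], 'tau': [-0.0, -62.544, 0.049, -39.162, 0.016, 0.01, -0.0], 'position': [0.247, 0.574, 0.253], 'ee_rot': [0.202, 0.979, -0.001, -0.0], 'ft_force': [0.387, 0.063, 0.036], 'torque': [-0.022, 0.005, -0.048], 'grasp_force': 0.0, 'grip_width': 1.0}
scene drift 0.57 [0.54  0.245 0.113] [476.0, 247.0]
scene block 0.95 [0.573 0.178 0.061] [432.0, 262.0]
scene stand 0.72 [ 0.552 -0.151  0.094] [282.0, 199.0]
scene stand 0.66 [ 0.494 -0.507  0.077] [142.0, 137.0]
scene stand 0.57 [ 0.553 -0.34   0.087] [199.0, 176.0]
scene spindle 0.44 [ 0.473 -0.524  0.104] [137.0, 121.0]
scene spindle 0.42 [ 0.536 -0.348  0.104] [198.0, 164.0]
top drift 0.68 [0.536 0.237 0.114] [109.0, 194.0]
top block 0.67 [0.554 0.17  0.062] [145.0, 190.0]
top stand 0.88 [ 0.518 -0.157  0.1  ] [284.0, 204.0]
top stand 0.74 [ 0.472 -0.503  0.105] [438.0, 225.0]
top stand 0.57 [ 0.524 -0.336  0.103] [363.0, 201.0]
top spindle 0.63 [ 0.47  -0.521  0.105] [446.0, 225.0]
```

View pics/a.png

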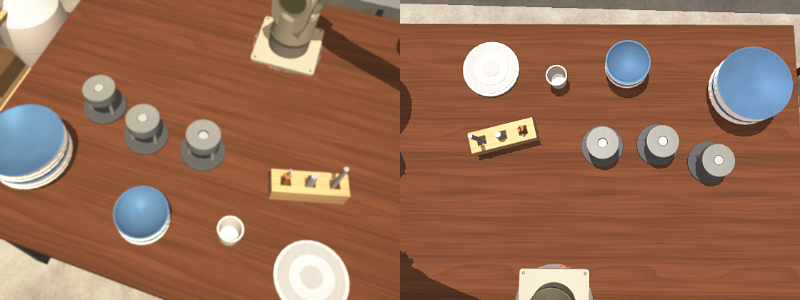

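The scene shows three stands, at top-view pixels (284,204), (363,201) and (438,225). They are 0.54, 0.62 and 0.69 m from the base, so I choose (284,204). The block holds three tools. The drift candidate is the leftmost at top (109,194), and the other two are at about (140,188) and (170,182). Next I'll check the choice in a crop and measure.

```bash
python3 - <<'E'
from h import *
t=camera("top"); s=camera("scene")
a=cv2.resize(t["img"][155:225,85:205],(480,280),interpolation=2); b=cv2.resize(s["img"][220:300,370:500],(455,280),interpolation=2)[:, :]
c=cv2.resize(t["img"][165:245,245:325],(280,280),interpolation=2)
d=cv2.resize(s["img"][150:240,240:330],(280,280),interpolation=2)
im=np.zeros((560,800,3),np.uint8); im[:280,:480]=a; im[280:,:455]=b; im[:280,480:760]=c; im[280:,480:760]=d
save("b.png",im)
for n,p in(("top",t),("scene",s)):
    C=cloud(p)
    # collar top: fit circle
    m=(abs(C[...,2]-.104)<.005)&(np.hypot(C[...,0]-.518,C[...,1]+.157)<.075)
    (cx,cy),r=cv2.minEnclosingCircle(C[m][:,:2].astype(np.float32)); print(n,"collar",cx,cy,r,C[m][:,2].mean(),m.sum())
    m=(abs(C[...,2]-.06)<.006)&(np.hypot(C[...,0]-.56,C[...,1]-.17)<.14)
    print("block",cv2.minAreaRect(C[m][:,:2].astype(np.float32)),m.sum())
    m=(C[...,2]>.072)&(np.hypot(C[...,0]-.56,C[...,1]-.17)<.14)&(C[...,2]<.2)
    P=C[m]; 
    k,l=cv2.connectedComponents(m.astype(np.uint8))
    for i in range(1,k):
        Q=C[l==i]; 
        if len(Q)>4:
            z=Q[:,2]; hi=Q[z>z.max()-.012]; lo=Q[z<z.min()+.02]
            print("tool",len(Q),"zmax",z.max().round(3),hi.mean(0).round(3),lo.mean(0).round(3))
E
```

```text
top collar 0.5282447338104248 -0.1564459651708603 0.05183735117316246 0.10462978080434607 1471
block ((0.556011974811554, 0.17667154967784882), (0.07126205414533615, 0.22096535563468933), 14.516791343688965) 2213
tool 89 zmax 0.132 [0.573 0.108 0.127] [0.571 0.104 0.077]
tool 105 zmax 0.105 [0.552 0.177 0.1  ] [0.55  0.172 0.084]
tool 129 zmax 0.165 [0.538 0.244 0.16 ] [0.537 0.24  0.081]
scene collar 0.5289003252983093 -0.15462537109851837 0.05357715114951134 0.10360817192840423 1529
block ((0.5571948885917664, 0.1782241016626358), (0.0735781192779541, 0.22125138342380524), 14.879212379455566) 2803
tool 214 zmax 0.164 [0.541 0.245 0.159] [0.544 0.244 0.082]
tool 136 zmax 0.132 [0.575 0.111 0.127] [0.579 0.11  0.083]
tool 159 zmax 0.103 [0.556 0.179 0.099] [0.562 0.178 0.083]
```

View pics/b.png

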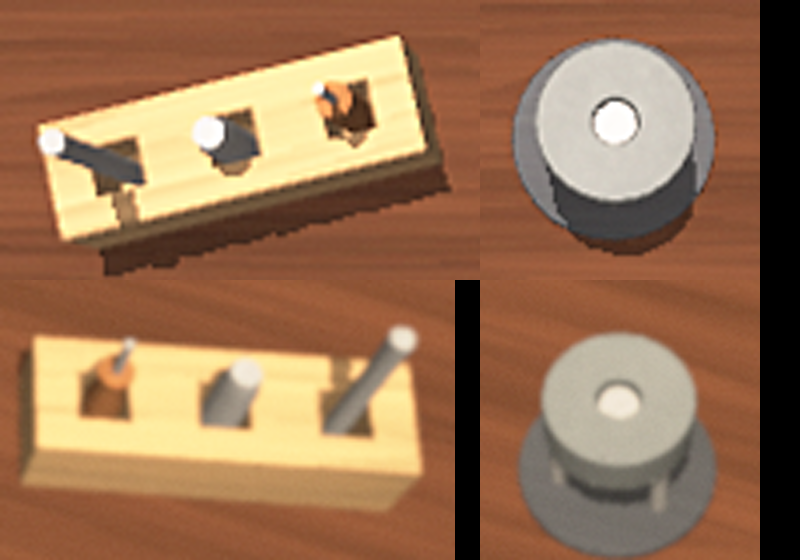

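Drift: the leftmost tool in the top view and rightmost in the scene view, tallest and thinnest, nearly upright at (0.540, 0.245), top z≈0.16. The punch is in the middle and the scraper at the far end. The stand nearest the base has its bore at about (0.5285, -0.1555). Now I'll plan the moves.

```bash
cat >> h.py <<'E'
from scipy.spatial.transform import Rotation as Ro
def go(x,y,z,head=None):
    o=manip.get_obs(); R=Ro.from_quat(o["ee_rot"]).as_matrix(); h=np.degrees(np.arctan2(R[1,1],R[0,1]))
    d=R.T@(np.array([x,y,z])-o["position"])/.15
    print("clock",round(o["clock"],2),"pos",np.round(o["position"],4),"head",h.round(1),"tilt",np.degrees(np.arccos(-R[2,2])).round(2),"delta",d.round(4),"spin",None if head is None else round(-(head-h)/30,3),"F",np.round(o["ft_force"],1),"grip",round(float(o["grip_width"]),3))
E
python3 -c "
from h import *
go(.54,.245,.26,14.6)"
```

```text
clock 0.6 pos [0.2467 0.5743 0.2533] head 66.8 tilt 0.01 delta [-2.663  -1.245  -0.0446] spin 1.738 F [ 0.6 -0.5 -0.9] grip 0.999
```

>>> carry_out:
  deltas:
    - [-0.33,-0.15,0,0.29,0.3]
    - [-0.67,-0.3,0,0.58,0.3]
    - [-1,-0.45,-0.05,0.87,0.3]
    - [-1,-0.45,-0.05,0.87,0.3]

```text
clock: 1.1
position: [0.3622, 0.4494, 0.2619]
ee_rot: [0.422, 0.907, 0.001, 0.001]
ft_force: [0.0, -0.3, -0.4]
grip_width: 0.65
grasp_force: 0.0
```

```bash
python3 -c "
from h import *
go(.54,.245,.26,14.6)"
```

```text
clock 1.1 pos [0.3622 0.4494 0.2619] head 40.1 tilt 0.14 delta [-1.8061  0.0291  0.0154] spin 0.85 F [ 0.  -0.3 -0.4] grip 0.65
```

>>> carry_out:
  deltas:
    - [-0.33,0,0,0.28,0.3]
    - [-0.66,0,0,0.56,0.3]
    - [-0.95,0.01,0,0.85,0.3]
    - [-0.95,0.01,0,0.85,0.3]

```text
clock: 1.6
position: [0.4541, 0.3432, 0.261]
ee_rot: [0.61, 0.792, 0.0, 0.001]
ft_force: [0.4, -0.1, 0.8]
grip_width: 0.648
grasp_force: 0.0
```

```bash
python3 -c "
from h import *
go(.54,.245,.26,14.6)"
```

```text
clock 1.6 pos [0.4541 0.3432 0.261 ] head 14.8 tilt 0.07 delta [-0.779   0.3863  0.0076] spin 0.006 F [ 0.4 -0.1  0.8] grip 0.648
```

>>> carry_out:
  deltas:
    - [-0.26,0.13,0,0,0.3]
    - [-0.52,0.26,0,0,0.3]
    - [-0.78,0.386,0,0,0.3]
    - [-0.78,0.386,0,0,0.3]
    - [-0.78,0.386,0,0,0.3]

```text
clock: 2.22
position: [0.5374, 0.2499, 0.2606]
ee_rot: [0.607, 0.795, 0.0, -0.001]
ft_force: [-0.2, 0.0, 1.2]
grip_width: 0.651
grasp_force: 0.0
```

```bash
python3 - <<'E'
from h import *
w=camera("wrist"); save("c.png",w["img"]); C=cloud(w)
m=(C[...,2]>.13)&(np.hypot(C[...,0]-.54,C[...,1]-.245)<.03)&(C[...,2]<.175)
Q=C[m]
for lo,hi in((.155,.17),(.13,.155)):
    q=Q[(Q[:,2]>lo)&(Q[:,2]<hi)]; print(len(q), q.mean(0) if len(q) else 0,np.ptp(q,0) if len(q) else 0)
q=Q[Q[:,2]>.155]
if len(q): print(cv2.minEnclosingCircle(q[:,:2].astype(np.float32)))
for b in boxes_of("drift",w): print(b["conf"],b["position"],pix(w,b["position"]))
go(.54,.245,.26,14.6)
E
```

```text
285 [0.53520382 0.24579768 0.15825287] [0.01364742 0.01414681 0.00472698]
178 [0.53396719 0.2504271  0.14306883] [0.01365663 0.0082134  0.024875  ]
((0.5350162386894226, 0.24524670839309692), 0.007214628159999847)
0.87 [0.5407, 0.2442, 0.1376] [285.0, 217.0]
clock 2.33 pos [0.5372 0.2501 0.2607] head 15.4 tilt 0.05 delta [-0.038   0.0088  0.0046] spin 0.025 F [ 0.5 -0.1  0.3] grip 0.648
```

View pics/c.png

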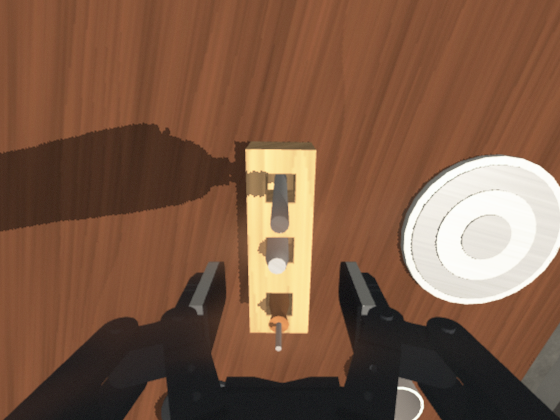

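Wrist view: the drift's top is at pixel (280,222), with the punch (278,262) and scraper (278,325) below it in the picture. It agrees with the estimate to within 3 mm. Descending.

>>> carry_out:
  deltas:
    - [-0.03,0,0.2,0.02,0.3]
    - [-0.03,0,0.4,0.02,0.3]
    - [-0.03,0,0.65,0.02,0.3]
    - [-0.03,0,0.88,0.02,0.3]
    - [-0.03,0,0.88,0.02,0.3]
    - [-0.03,0,0.88,0.02,0.3]

```text
clock: 3.08
position: [0.5398, 0.2448, 0.1303]
ee_rot: [0.611, 0.791, 0.001, 0.0]
ft_force: [-0.3, 0.8, 0.4]
grip_width: 0.652
grasp_force: 0.0
```

```bash
python3 - <<'E'
from h import *
go(.5375,.2455,.128,14.6)
E
```

```text
clock 3.08 pos [0.5398 0.2448 0.1303] head 14.6 tilt 0.1 delta [ 0.0085 -0.0138  0.0155] spin 0.0 F [-0.3  0.8  0.4] grip 0.652
```

>>> carry_out:
  deltas:
    - [0,-0.01,0.01,0,-1]
    - [0,-0.01,0.01,0,-1]
    - [0,-0.01,0.01,0,-1]
    - [0,-0.01,0.01,0,-1]
    - [0,-0.01,0.01,0,-1]
    - [0,-0.01,0.01,0,-1]
    - [0,-0.01,0.01,0,-1]
    - [0,-0.01,0.01,0,-1]
  force: 100

```text
clock: 4.08
position: [0.5382, 0.2436, 0.1283]
ee_rot: [0.612, 0.791, 0.0, -0.0]
ft_force: [-1.5, -0.4, 5.5]
grip_width: 0.136
grasp_force: 97.4
```

>>> carry_out:
  deltas:
    - [0,0,-0.2,0,-1]
    - [0,0,-0.4,0,-1]
    - [0,0,-0.7,0,-1]
    - [0,0,-1,0,-1]
    - [0,0,-1,0,-1]
    - [0,0,-1,0,-1]

```text
clock: 4.82
position: [0.5377, 0.2432, 0.2765]
ee_rot: [0.612, 0.791, -0.0, -0.0]
ft_force: [-0.3, 0.1, -1.7]
grip_width: 0.135
grasp_force: 97.9
```

```bash
python3 - <<'E'
from h import *
go(.5285,-.1555,.29)
s=camera("scene"); save("d.png",s["img"]); C=cloud(s); o=manip.get_obs()["position"]
m=(np.hypot(C[...,0]-o[0],C[...,1]-o[1])<.03)&(C[...,2]>.135)&(C[...,2]<o[2]-.03)
Q=C[m]; print(len(Q),Q[:,2].min(),Q[:,2].max())
c=Q.mean(0); v=np.linalg.svd(Q-c)[2][0]; print("axis",v*np.sign(v[2]),c)
E
```

```text
clock 4.83 pos [0.5377 0.2432 0.2765] head 14.6 tilt 0.06 delta [-2.5575 -0.727  -0.0891] spin None F [-0.3  0.1 -1.7] grip 0.135
210 0.15840566851934354 0.24363763361825175
axis [3.28164386e-03 2.84829698e-04 9.99994575e-01] [0.54382388 0.24365689 0.20244967]
```

View pics/d.png

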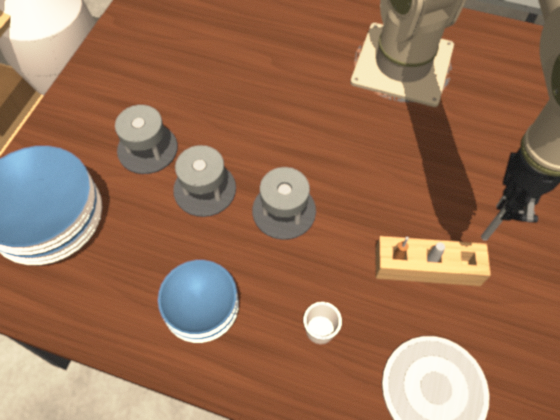

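The drift is held plumb at pixel (495,225), with its lower end 0.118 m below the TCP. Now carrying it to the stand.

>>> carry_out:
  deltas:
    - [-0.15,-0.04,-0.1,0,-1]
    - [-0.45,-0.13,-0.1,0,-1]
    - [-0.75,-0.21,-0.1,0,-1]
    - [-1,-0.28,-0.1,0,-1]

```text
clock: 5.38
position: [0.5346, 0.0843, 0.2921]
ee_rot: [0.613, 0.79, -0.0, -0.0]
ft_force: [0.8, 0.7, -1.1]
grip_width: 0.136
grasp_force: 97.9
```

>>> carry_out:
  deltas:
    - [-0.3,-0.08,0,0,-1]
    - [-0.6,-0.17,0,0,-1]
    - [-0.9,-0.25,0,0,-1]
    - [-1,-0.28,0,0,-1]

```text
clock: 5.88
position: [0.531, -0.0726, 0.2923]
ee_rot: [0.614, 0.789, -0.0, 0.0]
ft_force: [-0.5, 0.4, -2.1]
grip_width: 0.136
grasp_force: 97.9
```

```bash
python3 - <<'E'
from h import *
go(.5285,-.1555,.29)
E
```

```text
clock 5.88 pos [ 0.531  -0.0726  0.2923] head 14.2 tilt 0.05 delta [-0.5314 -0.1522  0.0155] spin None F [-0.5  0.4 -2.1] grip 0.136
```

Go above the bore and drop to just above the collar (drift end at z≈0.115, TCP 0.233).

>>> carry_out:
  deltas:
    - [-0.2,-0.06,0.02,0,-1]
    - [-0.45,-0.13,0.1,0,-1]
    - [-0.531,-0.152,0.25,0,-1]
    - [-0.531,-0.152,0.36,0,-1]
    - [-0.531,-0.152,0.36,0,-1]
    - [-0.531,-0.152,0.36,0,-1]

```text
clock: 6.62
position: [0.5305, -0.1499, 0.2389]
ee_rot: [0.611, 0.791, 0.0, 0.0]
ft_force: [-0.2, 0.6, -2.0]
grip_width: 0.137
grasp_force: 97.8
```

```bash
python3 - <<'E'
from h import *
go(.5285,-.1555,.233)
s=camera("scene"); t=camera("top"); w=camera("wrist")
im=np.zeros((600,800,3),np.uint8)
u,v=map(int,pix(s,[.5285,-.1555,.11])); im[:400,:400]=cv2.resize(s["img"][v-50:v+50,u-50:u+50],(400,400),interpolation=2)
im[:400,400:]=cv2.resize(w["img"][100:380,140:420],(400,400),interpolation=2)
save("e.png",im[:400])
C=cloud(s); o=manip.get_obs()["position"]
m=(abs(C[...,2]-.104)<.004)&(np.hypot(C[...,0]-.5285,C[...,1]+.1555)<.07); P=C[m][:,:2]; print("collar scene",cv2.minEnclosingCircle(P.astype(np.float32)))
m=(np.hypot(C[...,0]-o[0],C[...,1]-o[1])<.02)&(C[...,2]>.115)&(C[...,2]<.19); Q=C[m]
print("rod surf",Q.mean(0),Q[:,2].min(),"view dir",(s["R"].T@(-s["t"])-o).round(2))
E
```

```text
clock 6.62 pos [ 0.5305 -0.1499  0.2389] head 14.6 tilt 0.04 delta [-0.0324 -0.0223  0.0391] spin None F [-0.2  0.6 -2. ] grip 0.137
collar scene ((0.529154360294342, -0.15530316531658173), 0.05305108428001404)
rod surf [ 0.53713061 -0.14551989  0.15597533] 0.12038062662637371 view dir [0.55 0.17 0.84]
```

View pics/e.png

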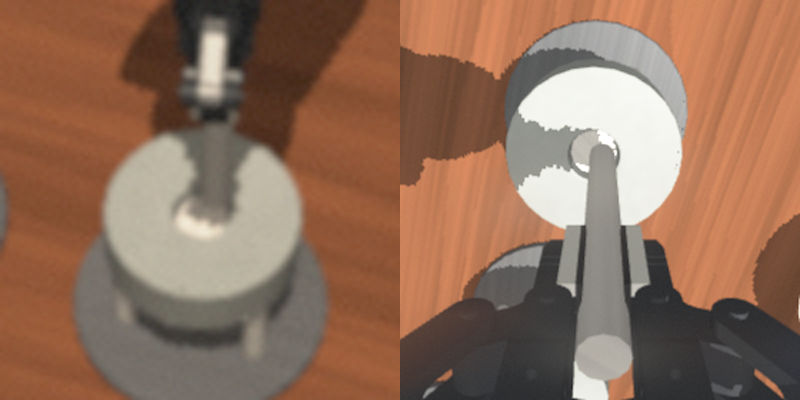

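The view shows the drift's end (about pixel (600,150) in the right crop) slightly right of the bore's centre. I'll correct by about (-2, -7) mm, then touch the spindle slowly.

```bash
python3 - <<'E'
from h import *
go(.5285,-.157,.210)
E
```

```text
clock 6.78 pos [ 0.5305 -0.1505  0.2391] head 14.6 tilt 0.07 delta [-0.0386 -0.0241  0.1937] spin None F [ 0.4  0.4 -1.7] grip 0.132
```

>>> carry_out:
  deltas:
    - [-0.04,-0.024,0,0,-1]
    - [-0.04,-0.024,0,0,-1]
    - [-0.04,-0.024,0.06,0,-1]
    - [-0.04,-0.024,0.12,0,-1]
    - [-0.04,-0.024,0.15,0,-1]
    - [-0.04,-0.024,0.18,0,-1]
    - [-0.04,-0.024,0.2,0,-1]
    - [-0.04,-0.024,0.22,0,-1]
  force: 120

```text
clock: 7.78
position: [0.528, -0.1578, 0.2058]
ee_rot: [0.612, 0.791, 0.0, -0.0]
ft_force: [-3.6, 0.2, 7.2]
grip_width: 0.132
grasp_force: 117.1
```

```bash
python3 - <<'E'
from h import *
go(.5285,-.157,.180)
w=camera("wrist"); save("f.png",cv2.resize(w["img"][100:380,140:420],(560,560),interpolation=2))
E
```

```text
clock 7.78 pos [ 0.528  -0.1578  0.2058] head 14.5 tilt 0.02 delta [0.0045 0.0043 0.1719] spin None F [-3.6  0.2  7.2] grip 0.132
```

View pics/f.png

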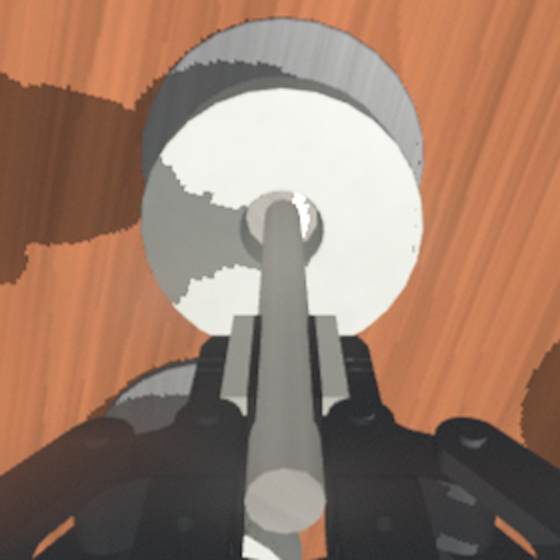

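The drift is centred in the bore at pixel (285,210) and is pushing the spindle with about 9 N. Driving on down.

>>> carry_out:
  deltas:
    - [0,0,0.03,0,-1]
    - [0,0,0.06,0,-1]
    - [0,0,0.09,0,-1]
    - [0,0,0.12,0,-1]
    - [0,0,0.15,0,-1]
    - [0,0,0.165,0,-1]
    - [0,0,0.18,0,-1]
    - [0,0,0.18,0,-1]

```text
clock: 8.82
position: [0.5281, -0.1577, 0.1785]
ee_rot: [0.612, 0.791, 0.0, -0.0]
ft_force: [-1.5, 1.0, 4.0]
grip_width: 0.128
grasp_force: 117.2
```

```bash
python3 - <<'E'
from h import *
go(.5285,-.157,.177)
s=camera("scene"); w=camera("wrist"); 
C=cloud(w); o=manip.get_obs()["position"]
# drift top height
m=(np.hypot(C[...,0]-o[0],C[...,1]-o[1])<.03)&(C[...,2]>o[2]+.01)&(C[...,2]<o[2]+.06); Q=C[m]; print(len(Q),np.percentile(Q[:,2],[50,90,99]) if len(Q) else 0)
E
```

```text
clock 8.82 pos [ 0.5281 -0.1577  0.1785] head 14.5 tilt 0.01 delta [0.0037 0.004  0.0101] spin None F [-1.5  1.   4. ] grip 0.128
15609 [0.2120058  0.23617615 0.23822116]
```

>>> carry_out:
  deltas:
    - [0,0,0.01,0,-1]
    - [0,0,0.015,0,-1]
    - [0,0,0.015,0,-1]

```text
clock: 9.3
position: [0.5281, -0.1577, 0.1764]
ee_rot: [0.612, 0.791, 0.0, 0.0]
ft_force: [-2.8, 0.4, 5.6]
grip_width: 0.134
grasp_force: 117.2
```

>>> carry_out:
  deltas:
    - [0,0,-0.1,0,-1]
    - [0,0,-0.25,0,-1]
    - [0,0,-0.5,0,-1]
    - [0,0,-0.8,0,-1]
    - [0,0,-0.8,0,-1]

```text
clock: 9.93
position: [0.5296, -0.1583, 0.3001]
ee_rot: [0.612, 0.791, 0.002, 0.003]
ft_force: [-0.9, 0.1, -2.0]
grip_width: 0.134
grasp_force: 117.4
```

```bash
python3 - <<'E'
from h import *
go(.5382,.2436,.294,14.6)
s=camera("scene");w=camera("wrist"); im=np.zeros((400,800,3),np.uint8)
u,v=map(int,pix(s,[.5285,-.1555,.09])); im[:,:400]=cv2.resize(s["img"][v-50:v+50,u-50:u+50],(400,400),interpolation=2)
im[:,400:]=cv2.resize(w["img"][100:380,140:420],(400,400),interpolation=2); save("g.png",im)
C=cloud(s); o=manip.get_obs()["position"]
m=(np.hypot(C[...,0]-.5285,C[...,1]+.156)<.011)&(C[...,2]<.1); Q=C[m]; print("bore z scene",np.percentile(Q[:,2],[5,50,95]) if len(Q) else 0)
m=(np.hypot(C[...,0]-o[0],C[...,1]-o[1])<.03)&(C[...,2]>.12)&(C[...,2]<o[2]-.03)
Q=C[m]; c=Q.mean(0); v=np.linalg.svd(Q-c)[2][0]; print("rod bottom",Q[:,2].min(),"axis",v*np.sign(v[2]))
E
```

```text
clock 9.93 pos [ 0.5296 -0.1583  0.3001] head 14.5 tilt 0.39 delta [2.5794 0.7277 0.0395] spin -0.002 F [-0.9  0.1 -2. ] grip 0.134
bore z scene [0.05968631 0.05968631 0.05968631]
rod bottom 0.18300528247104123 axis [-0.00382516 -0.00303738  0.99998807]
```

View pics/g.png

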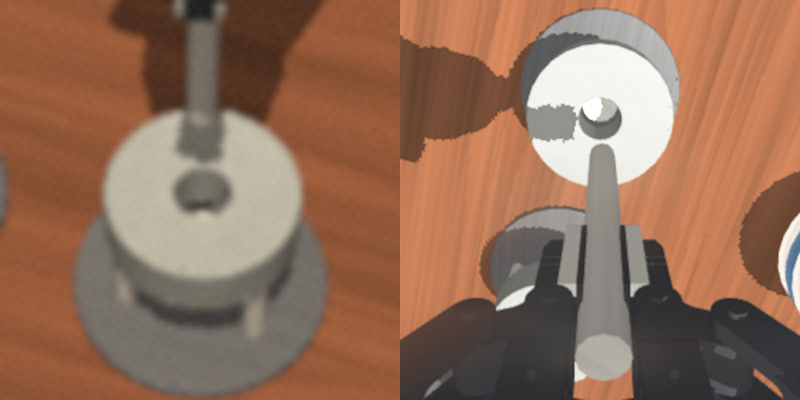

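The spindle's top now shows at z≈0.060, below the collar's underside at 0.068. The drift is still plumb, with its lower end about 0.118 m below the TCP. Carrying it back.

>>> carry_out:
  deltas:
    - [0.15,0.04,0.03,0,-1]
    - [0.45,0.13,0.03,0,-1]
    - [0.75,0.21,0.03,0,-1]
    - [1,0.28,0.03,0,-1]

```text
clock: 10.52
position: [0.5303, 0.0001, 0.2902]
ee_rot: [0.611, 0.791, -0.001, -0.001]
ft_force: [0.4, 0.1, -0.8]
grip_width: 0.131
grasp_force: 117.3
```

>>> carry_out:
  deltas:
    - [0.3,0.08,0,0,-1]
    - [0.6,0.17,0,0,-1]
    - [0.9,0.25,0,0,-1]
    - [1,0.28,0,0,-1]

```text
clock: 11.02
position: [0.5328, 0.1573, 0.2898]
ee_rot: [0.61, 0.792, -0.001, -0.001]
ft_force: [-0.5, 0.7, -2.3]
grip_width: 0.131
grasp_force: 117.3
```

```bash
python3 - <<'E'
from h import *
go(.5382,.2436,.294,14.6)
E
```

```text
clock 11.03 pos [0.5328 0.1573 0.2898] head 14.8 tilt 0.16 delta [ 0.5473  0.1817 -0.0283] spin 0.007 F [-0.5  0.7 -2.3] grip 0.131
```

>>> carry_out:
  deltas:
    - [0.2,0.06,0,0,-1]
    - [0.45,0.15,0,0,-1]
    - [0.55,0.182,0.1,0,-1]
    - [0.55,0.182,0.35,0,-1]
    - [0.55,0.182,0.58,0,-1]
    - [0.55,0.182,0.58,0,-1]
    - [0.55,0.182,0.58,0,-1]

```text
clock: 11.9
position: [0.5402, 0.24, 0.2055]
ee_rot: [0.612, 0.791, 0.0, 0.0]
ft_force: [0.9, 0.7, -1.6]
grip_width: 0.13
grasp_force: 117.3
```

```bash
python3 - <<'E'
from h import *
go(.5385,.2442,.131,14.6)
w=camera("wrist"); s=camera("scene"); im=np.zeros((400,800,3),np.uint8)
u,v=map(int,pix(s,[.539,.245,.06])); u=min(u,509); im[:,:400]=cv2.resize(s["img"][v-50:v+50,u-50:u+50],(400,400),interpolation=2)
im[:,400:]=cv2.resize(w["img"][100:380,140:420],(400,400),interpolation=2); save("i.png",im)
E
```

```text
clock 11.9 pos [0.5402 0.24   0.2055] head 14.5 tilt 0.05 delta [ 0.0298 -0.0046  0.4968] spin -0.003 F [ 0.9  0.7 -1.6] grip 0.13
```

View pics/i.png

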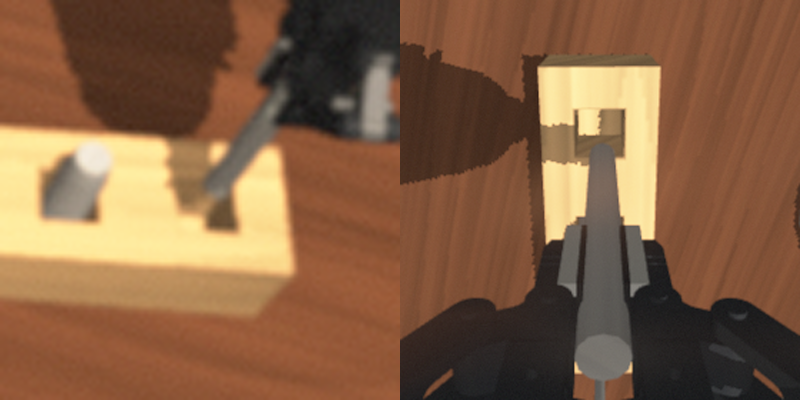

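The drift's end is centred across the well (right crop, pixel (600,150)), so only a 4 mm shift along the block is needed. Entering gently.

>>> carry_out:
  deltas:
    - [0.03,-0.003,0,0,-1]
    - [0.03,-0.003,0.05,0,-1]
    - [0.03,-0.003,0.12,0,-1]
    - [0.03,-0.003,0.18,0,-1]
    - [0.03,-0.003,0.23,0,-1]
    - [0.03,-0.003,0.26,0,-1]

```text
clock: 12.75
position: [0.538, 0.2447, 0.1648]
ee_rot: [0.612, 0.791, -0.0, -0.0]
ft_force: [0.6, -0.9, -1.6]
grip_width: 0.129
grasp_force: 117.3
```

```bash
python3 - <<'E'
from h import *
go(.5385,.2442,.130,14.6)
E
```

```text
clock 12.75 pos [0.538  0.2447 0.1648] head 14.5 tilt 0.04 delta [-0.0038  0.0027  0.2323] spin -0.002 F [ 0.6 -0.9 -1.6] grip 0.129
```

It is in the well with no contact. Down to the floor.

>>> carry_out:
  deltas:
    - [0,0,0.05,0,-1]
    - [0,0,0.1,0,-1]
    - [0,0,0.15,0,-1]
    - [0,0,0.2,0,-1]
    - [0,0,0.225,0,-1]
    - [0,0,0.235,0,-1]
    - [0,0,0.235,0,-1]

```text
clock: 13.62
position: [0.5383, 0.2448, 0.1304]
ee_rot: [0.612, 0.791, 0.0, 0.0]
ft_force: [0.1, 0.2, -1.4]
grip_width: 0.125
grasp_force: 117.3
```

>>> carry_out:
  deltas:
    - [0,0,0.008,0,-1]
    - [0,0,0.012,0,-1]
    - [0,0,0.012,0,-1]

```text
clock: 14.0
position: [0.5381, 0.2448, 0.1285]
ee_rot: [0.612, 0.791, 0.0, -0.0]
ft_force: [-0.2, -0.9, -1.0]
grip_width: 0.135
grasp_force: 117.3
```

>>> carry_out:
  deltas:
    - [0,0,0.005,0,-1]
    - [0,0,0.01,0,-1]
    - [0,0,0.01,0,-1]

```text
clock: 14.38
position: [0.5385, 0.245, 0.1284]
ee_rot: [0.612, 0.791, 0.001, 0.0]
ft_force: [-2.9, -1.6, 10.1]
grip_width: 0.132
grasp_force: 118.9
```

Floor touched. Ease off, release gently, and look before withdrawing.

>>> carry_out:
  deltas:
    - [0,0,-0.004,0,-1]
    - [0,0,-0.004,0,-1]
    - [0,0,-0.004,0,-0.7]
    - [0,0,-0.004,0,-0.65]
    - [0,0,-0.004,0,-0.6]
    - [0,0,-0.004,0,-0.5]
    - [0,0,-0.004,0,-0.3]
    - [0,0,-0.004,0,0]
    - [0,0,-0.004,0,0.3]
    - [0,0,-0.004,0,0.3]
    - [0,0,-0.004,0,0.3]
  force: 20

```text
clock: 15.75
position: [0.5381, 0.2448, 0.1276]
ee_rot: [0.612, 0.791, 0.0, -0.0]
ft_force: [-0.6, -0.3, -0.7]
grip_width: 0.647
grasp_force: 0.0
```

```bash
python3 - <<'E'
from h import *
go(.5385,.2442,.130,14.6)
w=camera("wrist"); s=camera("scene"); im=np.zeros((400,800,3),np.uint8)
u,v=map(int,pix(s,[.539,.245,.1])); u=min(u,509); im[:,:400]=cv2.resize(s["img"][v-50:v+50,u-50:u+50],(400,400),interpolation=2)
im[:,400:]=cv2.resize(w["img"][100:380,140:420],(400,400),interpolation=2); save("j.png",im)
E
```

```text
clock 15.75 pos [0.5381 0.2448 0.1276] head 14.6 tilt 0.0 delta [-0.0046  0.0015 -0.0159] spin -0.002 F [-0.6 -0.3 -0.7] grip 0.647
```

View pics/j.png

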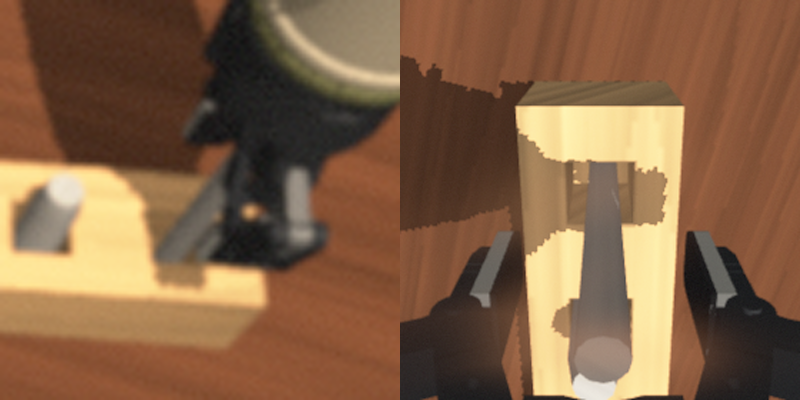

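The drift stands upright and free in its well (right crop, (603,180) to (603,360)), with the fingers clear on both sides. Withdrawing upward.

>>> carry_out:
  deltas:
    - [0,0,-0.1,0,0.3]
    - [0,0,-0.3,0,0.3]
    - [0,0,-0.6,0,0.3]
    - [0,0,-0.9,0,0.3]
    - [0,0,-0.9,0,0.3]
    - [0,0,-0.9,0,0.3]
    - [0,0,-0.9,0,0.3]
    - [0,0,-0.9,0,0.3]

```text
clock: 16.85
position: [0.5378, 0.2446, 0.2618]
ee_rot: [0.612, 0.791, -0.001, -0.0]
ft_force: [0.2, -0.0, 0.2]
grip_width: 0.647
grasp_force: 0.0
```

```bash
python3 - <<'E'
from h import *
s=camera("scene"); C=cloud(s)
m=(np.hypot(C[...,0]-.54,C[...,1]-.245)<.025)&(C[...,2]>.07)&(C[...,2]<.18); Q=C[m]
hi=Q[Q[:,2]>.15]; lo=Q[Q[:,2]<.1]; print("drift",Q[:,2].max(),hi.mean(0),lo.mean(0))
m=(np.hypot(C[...,0]-.5285,C[...,1]+.156)<.011)&(C[...,2]<.1); print("spindle",np.percentile(C[m][:,2],[5,50,95]))
if .15<Q[:,2].max()<.175: print(ticket.hand_in())
E
```

```text
drift 0.16414432875707533 [0.54173969 0.24669639 0.15837069] [0.54453159 0.24608834 0.08487568]
spindle [0.06196044 0.06196044 0.06196044]
the job is handed in; nothing more can be done
None
```

The spindle is driven out through the collar's underside (its top measured at z≈0.060–0.062, below the 0.068 m underside), the drift stands upright in its original well, and I handed the job in at about 17 s; no verdict came back.

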